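# Seat a pump housing against the fixture's locating pins and swing the strap clamp over it

### The job

Get the pump housing that lies on the white fixture plate ready for clamping: push it along the plate, never lifting or tipping it, until the long flange edge under its side spout lies flush against both far pins and its end touches the single end pin. Then push the strap clamp round on its stud until it stops, over the flange, leaving the housing seated. Leave the two bolts on the plate, and the pen, the screwdriver and the other housing on the bench, where they are.

Things in the scene. Friction and masses are not known exactly. Their poses are not given: they have to be found in the camera images.
- fixture: fixture fixed to the bench: white plastic plate 220 mm (own x) by 300 mm (own y), flat top 80 mm above the origin, on a black stand within its outline. Origin: on the bench under the plate's centre; own x points away from the robot (within 0.35 rad), own y left. The seated housing has its origin at (0.037, 0.034, 0.080) m in this frame, axes parallel to these
- pin_far_left (a point): top of the left of the two far steel locating pins, upright, 12 mm across, 18 mm tall above the plate; they stop the housing's long edge. At (0.085, 0.080, 0.098) m in the fixture's frame; the edge seats at x = 0.079
- pin_far_right (a point): top of the right far pin, same size, at (0.085, -0.012, 0.098) m in the fixture's frame. The spout passes above and between the two far pins
- pin_end (a point): top of the end pin, same size, at the left end, at (0.037, 0.100, 0.098) m in the fixture's frame; it stops the housing's left (own +y) end, which seats at y = 0.094
- housing: the work: cast-aluminium pump housing: flange 84 mm (own x) by 120 mm (own y), 12 mm thick; on it a round volute 62 mm across, a 25 mm neck (top 57 mm up) and a 20 mm side spout slanting up over the middle of the +x long edge. Origin: centre of the underside. About 0.5 kg, loose, flat on the plate short of the pins, up to 0.3 rad askew to the fixture's axes. Slides under 2 to 5 N
- strap (a joint): strap clamp: flat steel bar 20 mm wide, turning level on an upright stud; underside 15 mm, top 25 mm above the plate (3 mm over the seated flange), nut and stud up to 43 mm. Value in rad, growing clockwise from above; the bar points at (1.9 - value) from fixture +x towards +y. Starts at 0 to 0.5 (swung out left); 1.9 = hard stop, end over the flange. Stays where left; takes 0.08 N m
- strap_tip (a point): middle of the strap's free end, at the level of its top face, 70 mm from the stud axis
- strap_pivot (a point): stud axis of the strap at the level of its top face, at (-0.050, 0.080, 0.105) m in the fixture's frame
- bolt0: bystander: steel flange bolt standing on its head on the plate's far left corner, 19 mm across, 39 mm tall, origin under its head
- bolt1: bystander: a second bolt just like it, beside the first
- other_housing: bystander on the bench left of the fixture: a second housing, same shape and size, origin likewise
- pen: bystander: white marker pen with black cap, 130 mm long, 18 mm thick, lying on the bench to the right of the fixture. Origin: its middle, on the bench; lies along own x
- driver: bystander: pneumatic screwdriver, inline, 270 mm long (140 mm towards own -x, 131 mm to +x), 47 mm high, lying on the bench beyond the fixture. Origin on the bench
Not all that is in view belongs to the job. What is shaped like the housing but turquoise is not meant.

How it is judged:
By the outcome, as a careful person would: the job done as asked, in the order asked, and still so for the second after the job is handed in, with the robot touching nothing.
It also fails if it takes over 67 s, if anything falls off the work surface, if the arm or the gripper's body presses on something with over 40 N, if the wrist force passes 120 N, or if a joint passes its speed limit or range.

### The arm

A 6-joint arm with a two-finger parallel gripper is mounted at the origin on the work surface. World frame = base frame: x ahead of the robot, y to its left, z up, the work surface at z = 0. Lengths are in m, angles in rad, forces in N, time in s.
With the tool pointing down it reaches from about 0.4 to 0.825 m from the base axis. Payload 7 kg.
Tool frame: the origin (TCP) lies midway between the tips of the shut fingers; the grasp point (between the pads) lies arm.hold_point_z behind it (arm.hold_point_z is the distance from the TCP to the grasp point, in m); z points along the fingers, y is the line along which they close (so a half turn about z gives the same grasp; the last joint's range is limited). The gripper opens to 88 mm and grips with 3 to 60 N. Pads are 19 mm wide; open, the fingers measure 130 mm over their backs; the gripper's body (78 mm by 193 mm) begins 47 mm behind the grasp point.
Start: joints at [1.451, 0.359, 0.012, 0, -1.224, -0.288], TCP at [0.268, 0.62, 0.227] pointing down, gripper open.
Joint ranges: [-3.07, 3.07], [-1.43, 2.12], [-1.02, 1.25], [-3.03, 1.67], [-3.05, -0], [-3.03, 3.03]. Speed limits (rad/s): [2.39, 2.39, 3.01, 3.14, 3.14, 3.14].

### API

Orientations are given as [roll, pitch, yaw] about the fixed x, y, z axes, in that order (R = Rz(yaw) Ry(pitch) Rx(roll)).
In Python, from station import arm gives the robot as it stands.
- The arm moves only by the shell command python3 -m crank 'ROWS' [OPENING] [FORCE]. ROWS is JSON, a list that holds one entry, the list of rows, each a list of 4 numbers: the shift along the tool's x, y, z in units of 25 mm (1.0 is 25 mm), then the turn about the tool's z in units of 5 degrees (1.0 is 5 degrees). A call has 1 to 12 rows; each row is the pose to reach, as a shift and turn from the pose commanded when the call began, along the tool's axes at that moment; what a row does not reach only later rows make up. A row lasts 1/8 s, in which the tool goes at most 62.5 mm and 10.7 degrees, less where a joint would pass 70% of its speed; a pose out of reach is approached as far as the arm can. A call with a gripper value outside its range is refused whole. OPENING is the closure, from 0 (fully open) to 1 (shut), set as the call begins (- or left out, the last holds). The fingers move at their own pace and stop on an object; FORCE is the grip in N (left out, the last holds). Time passes only in rows, so rows that repeat a pose let the fingers close. It gives the time, the measured TCP pose, the force, the opening and the grip force at its end, in the units of the state.
- arm.get_state(): the state, without advancing time (a new reading comes with each control period).
- arm.grab_frame(name): name is "scene" or "top" or "wrist"; returns (picture, depth): 400x640x3 uint8, red, green, blue; 400x640 float32, m along the optical axis (not along the pixel's ray), 0 where there is no reading.
- arm.get_calibration(name): a dict with "mtx" (3x3 intrinsics, pixels), "R" (3x3) and "t" (3): a world point X has camera coordinates R X + t; the wrist camera has in their place "mount" (4x4, takes a point from camera to tool coordinates, whose origin is the TCP and whose axes are the flange's). Camera axes: x right, y down, z forward; pixel columns grow to the right and rows downward; lengths in m; the calibration is good to about 2 mm. The wrist camera is an equidistant fisheye: a pixel r from the principal point sees the ray r / f radians off the axis. A picture is of the moment at which its call begins: read the wrist's pose just before it. get_calibration takes no time and is no camera call.
- arm.job_done(): hands the job in; it is judged then, once.
Trained networks look in the newest picture that a camera, given by its name, has taken for a name from the list of things; names that differ only in an ending like _2 or _b are one class to them, and where a whole thing is asked for, a point or a joint stands for the part that bears it (a point fixed in the world has none). Each returns a list of dicts, best first, with "score" (0 to 1); they miss things now and then, are a little off and sometimes report something else, mostly with a low value. They report only what shows in the picture. A call takes as long as a camera call. They do not tell look-alikes from the thing itself.
- arm.recognise(thing, camera): "extent" ([left, top, width, height] in pixels, round what is visible of it).
- arm.trace(thing, camera): "mask" (400x640 bool, what is visible of it) and "extent" ([left, top, width, height] in pixels, round what is visible of it).
The state is a dict: "t": time; "q": joint angles; "qd": joint speeds; "joint_efforts": joint torques, N m; "eef_pos": TCP position; "ee_rot": TCP orientation; "force": force on the tool from outside, world axes, zero at the start; "moment": the same for the moment, N m; "width": finger opening in m; "gripper_force": force on a finger pad.
Only numpy, scipy, OpenCV 4.12 (cv2) and the standard library are available. Lean on these libraries where they do the work, as an engineer would, in place of code of your own. Each camera call takes 0.05 s, during which the arm holds its last target. There are 200 camera calls.

## Working session

There is one attempt and no reset: what is moved stays moved. The work goes in short steps, Python scripts to look and compute and a shell command to move; the robot and the scene stay as the last step left them, time stands still between calls to the robot, and variables do not carry over. Pictures are saved under pics/ and viewed, at most 10 in all, crops included, and the job is handed in when it is done.

```bash
ls; mkdir -p pics; cat > h.py <<'E'
import numpy as np,cv2
from station import arm
def grab(n):
    p,d=arm.grab_frame(n); return p,d
def save(f,p): cv2.imwrite('pics/'+f,cv2.cvtColor(p,cv2.COLOR_RGB2BGR))
def cloud(n,d):
    c=arm.get_calibration(n);K=np.array(c['mtx']);R=np.array(c['R']);t=np.array(c['t'])
    v,u=np.indices(d.shape)
    P=np.stack([(u-K[0,2])/K[0,0]*d,(v-K[1,2])/K[1,1]*d,d],-1)
    return (P-t)@R
def proj(n,X):
    c=arm.get_calibration(n);K=np.array(c['mtx']);Y=np.array(X)@np.array(c['R']).T+np.array(c['t']);Y=Y@K.T
    return Y[...,:2]/Y[...,2:]
E
python3 - <<'E'
from h import *
s=arm.get_state();print({k:np.round(v,3).tolist() for k,v in s.items()},arm.hold_point_z)
for n in('top','scene'):
    p,d=grab(n);save(n+'0.png',p);np.savez('/tmp/%s.npz'%n,p=p,d=d)
    for th in('fixture','housing','strap','bolt0'):
        print(n,th,[(round(r['score'],2),r['extent']) for r in arm.recognise(th,n)])
E
```

```text
pics
{'t': 0.0, 'q': [1.451, 0.359, 0.011, -0.0, -1.224, -0.288], 'qd': [0.002, 0.001, 0.001, -0.0, -0.0, 0.001], 'joint_efforts': [-0.001, -58.272, 29.307, 6.997, 0.007, -0.0], 'eef_pos': [0.268, 0.619, 0.226], 'ee_rot': [3.14, -0.0, -0.408], 'force': [-0.199, 0.438, 0.36], 'moment': [-0.052, 0.025, 0.003], 'gripper_force': 0.0, 'width': 0.088} 0.0188
top fixture [(0.69, [259.8, 115.3, 170.0, 139.3])]
top housing [(0.95, [443.2, 202.4, 56.2, 63.5]), (0.76, [329.6, 147.5, 62.8, 63.9]), (0.76, [261.6, 279.4, 58.7, 58.1]), (0.76, [394.2, 273.9, 58.0, 62.9]), (0.24, [262.2, 114.4, 171.6, 141.4])]
top strap [(0.63, [291.6, 209.9, 33.7, 27.2])]
top bolt0 []
scene fixture [(0.72, [219.3, 176.9, 154.6, 111.1])]
scene housing [(0.92, [160.6, 171.7, 55.8, 46.1]), (0.82, [330.7, 150.2, 47.8, 33.7]), (0.77, [232.3, 137.0, 43.8, 37.4]), (0.68, [250.4, 193.9, 64.1, 45.2])]
scene strap [(0.72, [220.3, 176.9, 152.4, 110.4]), (0.56, [316.7, 175.7, 33.8, 19.3])]
scene bolt0 [(0.47, [348.5, 224.1, 11.3, 13.7]), (0.41, [221.9, 177.7, 149.8, 112.5])]
```

View pics/top0.png

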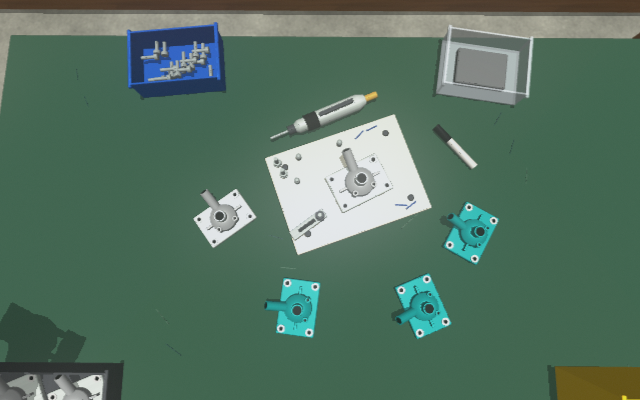

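View pics/scene0.png

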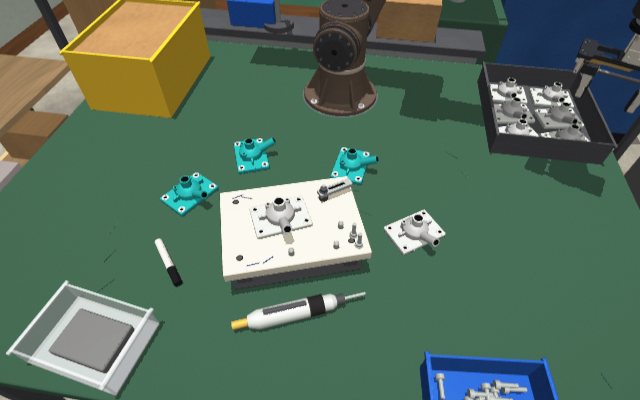

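The silver housing on the white plate at top (358,182) is the work. Things it could be taken for are the silver other_housing (224,217), the turquoise ones (297,308), (423,305) and (472,232), and the tray housings at lower left. The pins show at (339,143), (298,157) and (297,181), the bolts at (277,162) and (283,173), and the strap stud at (320,215) with its tip at about (298,230). Next I measure poses.

```bash
python3 - <<'E'
from h import *
z=np.load('/tmp/top.npz');p,d=z['p'],z['d'];W=cloud('top',d)
c=arm.get_calibration('top');print('campos',-np.array(c['R']).T@np.array(c['t']),c['mtx'][0][0])
def best(b):
    return max(b)
m=(W[...,2]>0.07)&(W[...,2]<0.125)&(d>0)
m[:, :255]=0;m[:,440:]=0;m[:110]=0;m[260:]=0
n,l,st,_=cv2.connectedComponentsWithStats(m.astype('u1'));k=1+st[1:,4].argmax();m=l==k
pl=m&(abs(W[...,2]-.08)<.004);print('plate z',np.median(W[pl][:,2]),st[k])
(cx,cy),wh,a=cv2.minAreaRect(W[m][:,:2].astype('f4')*1000);print('fixture',cx,cy,wh,a)
h=[r for r in arm.trace('housing','top')]
for r in h: print(r['score'],r['extent'])
r=[r for r in h if 320<r['extent'][0]<340 and r['extent'][1]<200][0]
mm=r['mask'];
for lo,hi in((.085,.098),(.084,.1)):
    f=mm&(W[...,2]>lo)&(W[...,2]<hi);print('flange',f.sum(),cv2.minAreaRect(W[f][:,:2].astype('f4')*1000))
f=mm&(W[...,2]>.13);print('neck',np.median(W[f],0),f.sum())
crop=cv2.resize(p[105:265,250:440],None,fx=4,fy=3.75,interpolation=cv2.INTER_CUBIC);crop=cv2.resize(p[105:255,250:440],None,fx=4,fy=4,interpolation=cv2.INTER_CUBIC)
save('crop0.png',crop)
E
```

```text
campos [0.44701618 0.02629384 0.86654842] 376.55765589871606
plate z 0.08006043457682538 [  265   114   166   141 13998]
fixture 599.82177734375 -34.09098815917969 (220.1439666748047, 300.66510009765625) 19.843936920166016
0.86 [393.4, 273.6, 58.3, 66.6]
0.74 [263.6, 277.7, 59.5, 59.0]
0.64 [328.4, 148.4, 64.5, 59.1]
0.61 [445.1, 204.6, 53.0, 58.0]
0.32 [270.9, 90.9, 104.9, 50.3]
flange 1458 ((597.5436401367188, -57.47503662109375), (84.033447265625, 120.11543273925781), 26.61721420288086)
flange 1464 ((597.5436401367188, -57.47503662109375), (84.033447265625, 120.11543273925781), 26.61721420288086)
neck [ 0.60051952 -0.05349897  0.13641253] 173
```

View pics/crop0.png

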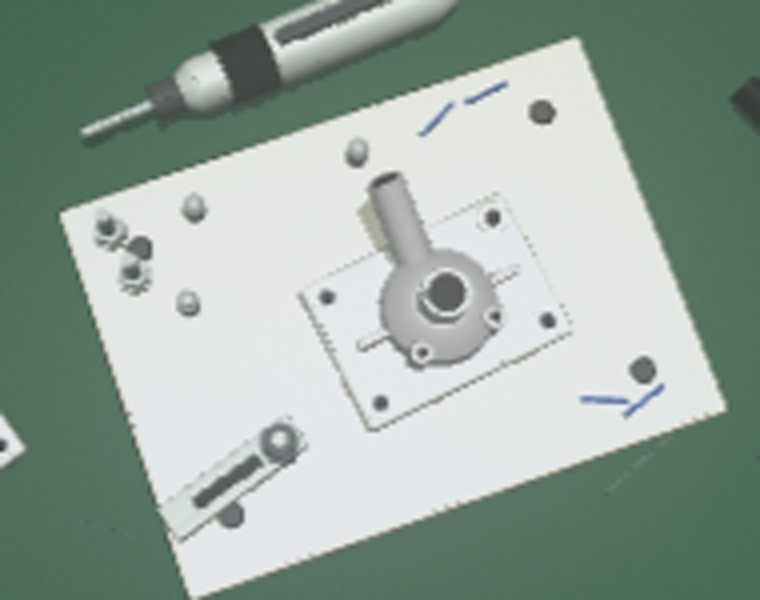

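The crop confirms the choice: silver housing, spout toward the far pins, about 7° counter-clockwise to the fixture. In fixture axes it sits near (-0.010,-0.021). The strap points back left, at about 0. Next is a helper that converts fixture targets into tool-axis units.

```bash
cat >> h.py <<'E'
FX,FY,FA=.5998,-.0341,np.deg2rad(19.84)
Rf=np.array([[np.cos(FA),-np.sin(FA)],[np.sin(FA),np.cos(FA)]])
def w2f(p): return (np.array(p)-[FX,FY])@Rf
from scipy.spatial.transform import Rotation as Ro
def go(x,y,z,yawf):
    "units to reach fixture x,y, world z, tool yaw relative to fixture (deg)"
    s=arm.get_state();R=Ro.from_euler('xyz',s['ee_rot']).as_matrix()
    X=np.r_[Rf@[x,y]+[FX,FY],z];sh=R.T@(X-s['eef_pos'])/.025
    yaw=np.degrees(np.arctan2(R[1,0],R[0,0]));dy=(yawf+np.degrees(FA)-yaw+180)%360-180
    print('t',round(s['t'],2),'now fix',w2f(s['eef_pos'][:2]).round(4),'z',round(s['eef_pos'][2],4),'yawf',round(yaw-np.degrees(FA),2),'w',round(s['width'],4),'F',(np.array(s['force'])[:2]@Rf).round(1),round(s['force'][2],1))
    print('shift',sh.round(2),'turn',round(-dy/5,2))
def measure():
    p,d=grab('top');W=cloud('top',d)
    out=[]
    for r in arm.trace('housing','top'):
        mm=r['mask'];f=mm&(W[...,2]>.085)&(W[...,2]<.0935)
        q=w2f(W[f][:,:2]) if f.sum() else np.zeros((0,2))
        if len(q)<300 or abs(np.median(q,0)).max()>.12: continue
        (a,b),wh,an=cv2.minAreaRect((q*1000).astype('f4'))
        print('housing fix',round(a,1),round(b,1),np.round(wh,1),round(an,2),'score',round(r['score'],2))
    return p,d,W
E
python3 -c "
from h import *
go(-.082,-.021,.16,0)"
```

```text
t 0.55 now fix [-0.0905  0.7276] z 0.2265 yawf -43.21 w 0.088 F [ 0.1 -0. ] 0.3
shift [20.75 21.59  2.66] turn -8.64
```

```bash
python3 -m crank '[[[20.75,21.59,0,-8.64],[20.75,21.59,0,-8.64],[20.75,21.59,0,-8.64],[20.75,21.59,0,-8.64],[20.75,21.59,0,-8.64],[20.75,21.59,0,-8.64],[20.75,21.59,0,-8.64],[20.75,21.59,0,-8.64],[20.75,21.59,0,-8.64],[20.75,21.59,0,-8.64],[20.75,21.59,0,-8.64],[20.75,21.59,0,-8.64]]]' 0.3; python3 -c "
from h import *
go(-.082,-.021,.16,0)"
```

```text
t: 2.05
eef_pos: [0.5304, -0.0837, 0.227]
ee_rot: [3.141, -0.001, 0.346]
force: [0.8, 1.0, 0.7]
width: 0.0611
gripper_force: 0.0
t 2.05 now fix [-0.0821 -0.0231] z 0.227 yawf -0.0 w 0.0611 F [1.1 0.6] 0.7
shift [-0.   -0.09  2.68] turn -0.0
```

```bash
python3 -m crank '[[[0,-0.09,2,0],[0,-0.09,4,0],[0,-0.09,5.0,0],[0,-0.09,5.4,0],[0,-0.09,5.64,0],[0,-0.09,5.64,0],[0,-0.09,5.64,0]]]'; python3 -c "
from h import *
go(-.0185,-.021,.085,0)"
```

```text
t: 2.92
eef_pos: [0.5298, -0.0793, 0.0866]
ee_rot: [3.141, -0.002, 0.347]
force: [1.2, 0.2, -0.9]
width: 0.0613
gripper_force: 0.0
t 2.92 now fix [-0.0812 -0.0188] z 0.0866 yawf 0.01 w 0.0613 F [ 1.2 -0.3] -0.9
shift [2.51 0.09 0.07] turn 0.0
```

```bash
python3 -m crank '[[[0.3,0,0.04,0],[0.55,0,0.04,0],[0.8,0,0.04,0],[1.05,0,0.04,0],[1.3,0,0.04,0],[1.55,0,0.04,0],[1.8,0,0.04,0],[2.0,0,0.04,0],[2.2,0,0.04,0],[2.35,0,0.04,0],[2.45,0,0.04,0],[2.45,0,0.04,0]]]'; python3 -c "
from h import *
go(-.0145,-.021,.085,0);p,d,W=measure();save('a1.png',cv2.resize(p[105:255,250:440],None,fx=4,fy=4))"
```

```text
t: 4.42
eef_pos: [0.5872, -0.0586, 0.0847]
ee_rot: [3.141, -0.001, 0.346]
force: [-1.2, -0.2, -1.4]
width: 0.0615
gripper_force: 0.4
t 4.42 now fix [-0.0202 -0.0188] z 0.0847 yawf 0.0 w 0.0615 F [-1.2  0.2] -1.4
shift [ 0.23  0.09 -0.01] turn 0.0
```

View pics/a1.png

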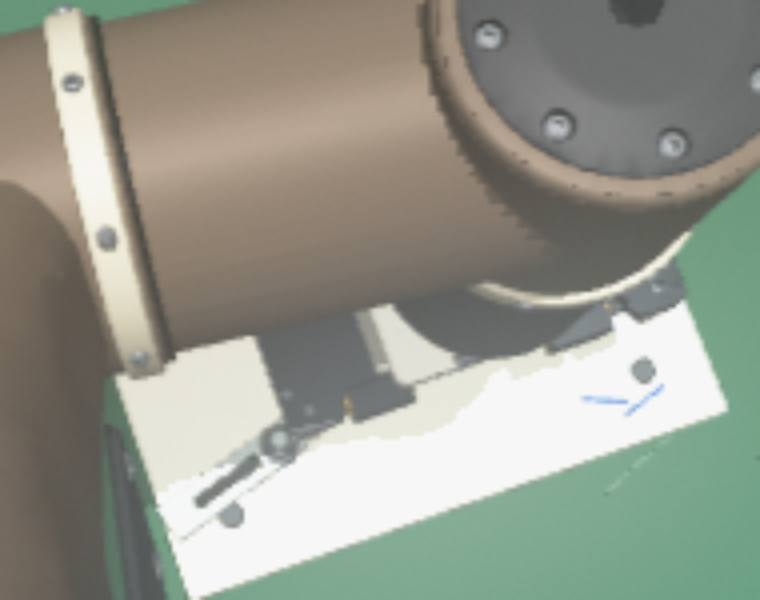

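The arm hides the housing at about (450,330). I back off, lift, turn the tool 90° and go to the right end.

```bash
python3 -m crank '[[[-0.6,0,0,0],[-0.6,0,-2,0],[-0.6,0,-3.6,0],[0.5,2.2,-3.6,2],[2.2,4.4,-3.6,4],[2.2,4.4,-3.6,6],[2.2,4.4,-3.6,8],[2.2,4.4,-3.6,10],[2.2,4.4,-3.6,12],[2.2,4.4,-3.6,14],[2.2,4.4,-3.6,16],[2.2,4.4,-3.6,18]]]' 0.5; python3 -m crank '[[[0,0,0,0],[0,0,0,0]]]'; python3 -c "
from h import *
go(.032,-.125,.085,-90);p,d,W=measure();save('a2.png',cv2.resize(p[105:255,250:440],None,fx=4,fy=4))
ps,ds=grab('scene');save('s2.png',cv2.resize(ps[120:300,200:400],None,fx=3,fy=3))"
```

```text
t: 6.02
eef_pos: [0.6751, -0.1437, 0.1749]
ee_rot: [-3.141, -0.0, -1.23]
force: [-0.2, -0.4, -0.2]
width: 0.0439
gripper_force: 0.0
t: 6.28
eef_pos: [0.6755, -0.1436, 0.1748]
ee_rot: [-3.141, -0.0, -1.221]
force: [-0.6, 0.3, 0.8]
width: 0.0441
gripper_force: 0.0
t 6.28 now fix [ 0.0341 -0.1287] z 0.1748 yawf -89.79 w 0.0441 F [-0.5  0.5] 0.8
shift [-0.15  0.08  3.59] turn 0.04
```

View pics/s2.png

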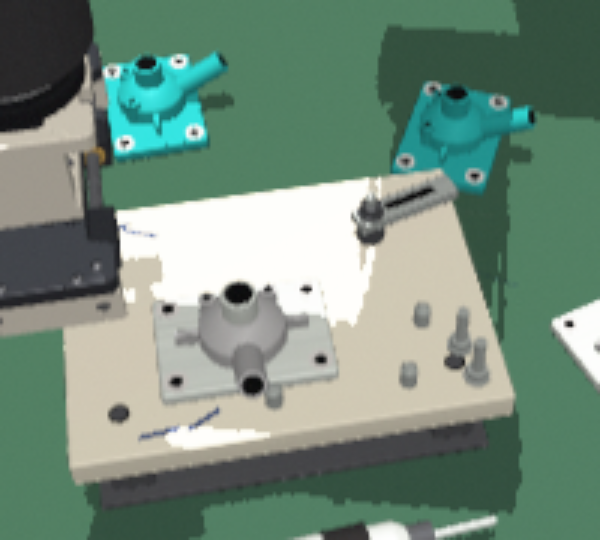

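The scene view shows the housing squared up just short of the far pins, with the right pin at (274,395) beside the spout. The strap still points back left and the bolts stand. I measure from the scene cloud and check that the spout clears the pin.

```bash
cat >> h.py <<'E'
def mscene(plot=False):
    p,d=grab('scene');W=cloud('scene',d);F=np.dstack([w2f(W[...,:2].reshape(-1,2)).reshape(d.shape+(2,)),W[...,2]])
    for r in arm.trace('housing','scene'):
        f=r['mask']&(d>0);q=F[f]
        if len(q)<200 or abs(np.median(q[:,:2],0)).max()>.12: continue
        g=q[(q[:,2]>.086)&(q[:,2]<.096)]
        (a,b),wh,an=cv2.minAreaRect((g[:,:2]*1000).astype('f4'))
        print('scene housing fix',round(a,1),round(b,1),np.round(wh,1),round(an,2),'z',np.median(g[:,2]).round(4))
        n=q[q[:,2]>.132];print('neck',np.median(n,0).round(4))
    return p,F,(q,a,b)
E
python3 -c "
from h import *
p,F,_=mscene()
pl=F[(abs(F[...,0])<.13)&(abs(F[...,1])<.17)&(abs(F[...,2]-.08)<.004)]
print('plate',cv2.minAreaRect((pl[:,:2]*1000).astype('f4')),np.median(pl[:,2]))
z=np.load('/tmp/top.npz');W=cloud('top',z['d']).reshape(-1,3)
q=(W[:,:2]-[.5975,-.0575]);a=np.deg2rad(26.62);R=np.array([[np.cos(a),-np.sin(a)],[np.sin(a),np.cos(a)]]);q=q@R
for x in np.arange(.03,.09,.006):
  m=(abs(q[:,0]-x)<.003)&(abs(q[:,1])<.03)&(W[:,2]>.1)
  print(x.round(3),m.sum(),W[m,2].max().round(4) if m.any() else '', (q[m,1].min().round(3),q[m,1].max().round(3)) if m.any() else '')
"
```

```text
scene housing fix 34.1 -25.7 [ 85.8 119.3] 0.42 z 0.0937
neck [ 0.0392 -0.0251  0.1382]
scene housing fix 0.0 0.0 [0. 0.] 0.0 z nan
neck [nan nan nan]
plate ((-0.77618408203125, 0.5686187744140625), (223.2454833984375, 300.21771240234375), 0.020832259207963943) 0.08190489205769194
0.03 31 0.1205 (np.float64(-0.009), np.float64(0.01))
0.036 30 0.1229 (np.float64(-0.008), np.float64(0.01))
0.042 30 0.1268 (np.float64(-0.008), np.float64(0.009))
0.048 33 0.1306 (np.float64(-0.008), np.float64(0.009))
0.054 30 0.1329 (np.float64(-0.01), np.float64(0.01))
0.06 30 0.1359 (np.float64(-0.008), np.float64(0.01))
0.066 22 0.1336 (np.float64(-0.01), np.float64(0.009))
0.072 3 0.1226 (np.float64(-0.004), np.float64(0.005))
0.078 0  
0.084 0
  return _methods._mean(a, axis=axis, dtype=dtype,
  ret = ret.dtype.type(ret / rcount)
  ret = um.true_divide(
```

```bash
python3 -m crank '[[[0,0,1.5,0],[0,0,2.7,0],[0,0,3.3,0],[0,0,3.56,0],[0,0,3.56,0],[-0.7,0,3.58,0],[-1.2,0,3.58,0],[-1.5,0,3.58,0],[-1.8,0,3.58,0],[-2.1,0,3.58,0],[-2.4,0,3.58,0],[-2.4,0,3.58,0]]]'; python3 -c "
from h import *
go(.034,-.0375,.085,-90)"
```

```text
t: 8.02
eef_pos: [0.6555, -0.0865, 0.0854]
ee_rot: [-3.141, 0.0, -1.224]
force: [1.5, -1.3, 1.2]
width: 0.0436
gripper_force: 0.7
t 8.03 now fix [ 0.0346 -0.0682] z 0.0854 yawf -89.99 w 0.0436 F [ 1.  -1.7] 1.2
shift [-1.23  0.03  0.01] turn 0.0
```

```bash
python3 -m crank '[[[-0.25,0,0,0],[-0.5,0,0,0],[-0.75,0,0,0],[-0.95,0,0,0],[-1.1,0,0,0],[-1.2,0,0,0],[-1.2,0,0,0]]]'; python3 -c "
from h import *
go(.034,-.0375,.085,-90)
p,F,_=mscene()" 2>/dev/null
```

```text
t: 8.9
eef_pos: [0.6451, -0.0585, 0.085]
ee_rot: [3.142, 0.0, -1.224]
force: [1.4, -2.5, 2.4]
width: 0.0439
gripper_force: 1.7
t 8.9 now fix [ 0.0343 -0.0384] z 0.085 yawf -90.0 w 0.0439 F [ 0.5 -2.9] 2.4
shift [-0.03  0.01  0.  ] turn 0.0
scene housing fix 33.9 49.6 [83.2 85.8] 0.07 z 0.0937
neck [0.0388 0.0327 0.1383]
```

```bash
python3 -m crank '[[[0.6,0,0,0],[0.6,0,-2,0],[0.6,0,-3.6,0],[-1,1.2,-3.6,-2],[-2.58,2.49,-3.6,-4],[-2.58,2.49,-3.6,-6],[-2.58,2.49,-3.6,-8],[-2.58,2.49,-3.6,-10],[-2.58,2.49,-3.6,-12],[-2.58,2.49,-3.6,-14],[-2.58,2.49,-3.6,-16],[-2.58,2.49,-3.6,-18]]]' 0.6; python3 -m crank '[[[0,0,0,0],[0,0,0,0]]]'; python3 -c "
from h import *
go(-.028,.026,.085,0)
p,F,_=mscene()" 2>/dev/null
```

```text
t: 10.5
eef_pos: [0.5642, -0.0197, 0.1743]
ee_rot: [-3.14, 0.002, 0.351]
force: [-0.3, 0.7, 0.3]
width: 0.0347
gripper_force: 0.0
t: 10.75
eef_pos: [0.5646, -0.0195, 0.1747]
ee_rot: [-3.141, 0.001, 0.342]
force: [0.4, 0.4, -0.5]
width: 0.035
gripper_force: 0.0
t 10.75 now fix [-0.0282  0.0257] z 0.1747 yawf -0.25 w 0.035 F [0.5 0.2] -0.5
shift [ 0.01 -0.01  3.59] turn -0.05
scene housing fix 33.8 33.0 [118.4  85.6] 89.94 z 0.0938
neck [0.0404 0.0324 0.1377]
```

```bash
python3 -m crank '[[[0,0,1.5,-0.05],[0,0,2.7,-0.05],[0,0,3.3,-0.05],[0,0,3.58,-0.05],[0,0,3.58,-0.05],[0.2,0,3.58,-0.05],[0.35,0,3.58,-0.05],[0.45,0,3.58,-0.05],[0.52,0,3.58,-0.05],[0.52,0,3.58,-0.05]]]'; python3 -c "
from h import *
go(-.0145,.026,.085,0)"; python3 -m crank '[[[0.03,0,0,0],[0.06,0,0,0],[0.06,0,0,0]]]';python3 -c "
from h import *
go(-.0145,.026,.085,0)
p,F,_=mscene();save('s3.png',cv2.resize(p[120:300,200:400],None,fx=3,fy=3))" 2>/dev/null
```

```text
t: 12.1
eef_pos: [0.5755, -0.0156, 0.0858]
ee_rot: [-3.142, 0.003, 0.35]
force: [-5.6, -2.3, 5.0]
width: 0.035
gripper_force: 3.4
t 12.1 now fix [-0.0166  0.0256] z 0.0858 yawf 0.23 w 0.035 F [-6.1 -0.3] 5.0
shift [ 0.08 -0.01  0.03] turn 0.05
t: 12.48
eef_pos: [0.5756, -0.0156, 0.0857]
ee_rot: [-3.141, 0.006, 0.35]
force: [-12.1, -3.4, 9.6]
width: 0.035
gripper_force: 5.5
t 12.47 now fix [-0.0165  0.0256] z 0.0857 yawf 0.21 w 0.035 F [-12.5   0.9] 9.6
shift [ 0.08 -0.01  0.03] turn 0.04
scene housing fix 36.5 33.5 [ 86.5 120.1] 0.71 z 0.0938
neck [0.0427 0.033  0.1382]
```

```bash
python3 -m crank '[[[-0.5,0,0,0],[-0.5,0,-2,0],[-0.5,0,-3.6,0],[1,1.6,-3.6,2],[1.98,3.24,-3.6,4],[1.98,3.24,-3.6,6],[1.98,3.24,-3.6,8],[1.98,3.24,-3.6,10],[1.98,3.24,-3.6,12],[1.98,3.24,-3.6,14],[1.98,3.24,-3.6,16],[1.98,3.24,-3.6,18]]]' 0.5; python3 -m crank '[[[0,0,0,0],[0,0,0,0]]]'; python3 -c "
from h import *
go(.035,-.055,.085,-90)
p,F,_=mscene()" 2>/dev/null
```

```text
t: 14.08
eef_pos: [0.653, -0.0733, 0.1758]
ee_rot: [-3.14, -0.0, -1.226]
force: [-0.3, -0.9, 0.1]
width: 0.0437
gripper_force: 0.0
t: 14.32
eef_pos: [0.6529, -0.0734, 0.1757]
ee_rot: [-3.141, -0.0, -1.216]
force: [0.4, 0.2, 0.5]
width: 0.0435
gripper_force: 0.0
t 14.32 now fix [ 0.0366 -0.0549] z 0.1757 yawf -89.53 w 0.0435 F [0.4 0.1] 0.5
shift [0.   0.07 3.63] turn 0.09
scene housing fix 36.7 33.4 [ 85.9 119.9] 0.55 z 0.0938
neck [0.0422 0.0329 0.1383]
```

View pics/s3.png

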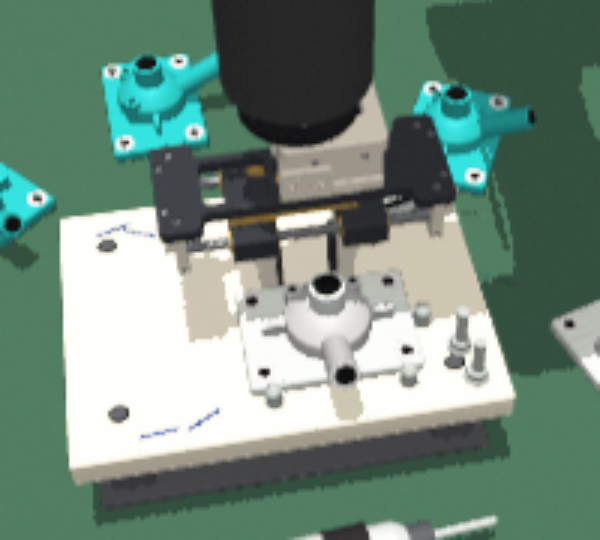

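The view shows the long edge against both far pins at (274,388) and (409,372), and the end close to the end pin at (422,313). I push it home in y.

```bash
python3 -m crank '[[[0,0.03,1.5,0.08],[0,0.03,2.7,0.08],[0,0.03,3.3,0.08],[0,0.03,3.6,0.08],[0,0.03,3.6,0.08],[-0.3,0.03,3.6,0.08],[-0.5,0.03,3.6,0.08],[-0.62,0.03,3.6,0.08],[-0.7,0.03,3.6,0.08],[-0.75,0.03,3.6,0.08],[-0.75,0.03,3.6,0.08]]]'; python3 -c "
from h import *
go(.035,-.0355,.085,-90)"; python3 -m crank '[[[-0.03,0,0,0],[-0.06,0,0,0],[-0.06,0,0,0]]]';python3 -c "
from h import *
go(.035,-.0355,.085,-90)
p,F,_=mscene()" 2>/dev/null
```

```text
t: 15.8
eef_pos: [0.6459, -0.0565, 0.086]
ee_rot: [-3.141, -0.001, -1.227]
force: [0.2, -4.0, 3.1]
width: 0.044
gripper_force: 2.2
t 15.8 now fix [ 0.0358 -0.0368] z 0.086 yawf -90.15 w 0.044 F [-1.1 -3.9] 3.1
shift [-0.05  0.03  0.04] turn -0.03
t: 16.18
eef_pos: [0.6458, -0.0562, 0.086]
ee_rot: [-3.141, -0.002, -1.227]
force: [2.4, -10.2, 2.7]
width: 0.0434
gripper_force: 5.1
t 16.18 now fix [ 0.0358 -0.0364] z 0.086 yawf -90.16 w 0.0434 F [ -1.2 -10.4] 2.7
shift [-0.04  0.03  0.04] turn -0.03
scene housing fix 36.8 52.0 [86.2 85.6] 89.16 z 0.0939
neck [0.0433 0.0345 0.1383]
```

```bash
python3 -m crank '[[[0.6,0,0,0],[0.6,0,-2,0],[0.6,0,-3.6,0],[-1,1.2,-3.6,-2],[-2.42,2.55,-3.6,-4],[-2.42,2.55,-3.6,-6],[-2.42,2.55,-3.6,-8],[-2.42,2.55,-3.6,-10],[-2.42,2.55,-3.6,-12],[-2.42,2.55,-3.6,-14],[-2.42,2.55,-3.6,-16],[-2.42,2.55,-3.6,-18]]]' 0.6; python3 -m crank '[[[0,0,0,0],[0,0,0,0]]]'; python3 -c "
from h import *
go(-.028,.026,.086,0)
p,F,_=mscene()" 2>/dev/null
```

```text
t: 17.77
eef_pos: [0.5645, -0.0191, 0.1751]
ee_rot: [-3.14, 0.001, 0.349]
force: [-0.8, -0.5, -0.0]
width: 0.0349
gripper_force: 0.0
t: 18.02
eef_pos: [0.5646, -0.0192, 0.1754]
ee_rot: [-3.141, 0.0, 0.34]
force: [-0.5, 0.1, 0.3]
width: 0.0351
gripper_force: 0.0
t 18.02 now fix [-0.028  0.026] z 0.1754 yawf -0.39 w 0.0351 F [-0.4  0.2] 0.3
shift [0.   0.   3.57] turn -0.08
scene housing fix 36.8 34.9 [120.2  85.6] 89.77 z 0.0938
neck [0.0426 0.0345 0.1383]
scene housing fix 14.0 -23.4 [258.7 148.1] 82.81 z 0.0907
neck [nan nan nan]
```

```bash
python3 -m crank '[[[0,0,1.5,-0.08],[0,0,2.7,-0.08],[0,0,3.3,-0.08],[0,0,3.57,-0.08],[0,0,3.57,-0.08],[0.2,0,3.57,-0.08],[0.35,0,3.57,-0.08],[0.43,0,3.57,-0.08],[0.5,0,3.57,-0.08],[0.54,0,3.57,-0.08],[0.58,0,3.57,-0.08],[0.58,0,3.57,-0.08]]]'; python3 -c "
from h import *
go(-.0145,.026,.085,0)
p,F,_=mscene()" 2>/dev/null
```

```text
t: 19.62
eef_pos: [0.5757, -0.0153, 0.0861]
ee_rot: [-3.141, 0.005, 0.35]
force: [-8.9, -1.8, 7.3]
width: 0.0355
gripper_force: 4.5
t 19.62 now fix [-0.0163  0.0258] z 0.0861 yawf 0.21 w 0.0355 F [-9.   1.3] 7.3
shift [ 0.07 -0.01  0.04] turn 0.04
scene housing fix 37.3 34.9 [120.3  88. ] 89.97 z 0.0938
neck [0.0423 0.0346 0.1381]
```

The housing stops at the same place as before, so it is seated on all three pins. Next I back off and measure the strap.

```bash
python3 -m crank '[[[-0.5,0,0,0],[-0.5,0,-2,0],[-0.5,0,-3.6,0],[-1.7,-1.8,-3.6,-2],[-3.0,-3.5,-3.6,-3.8],[-3.0,-3.5,-3.6,-3.8],[-3.0,-3.5,-3.6,-3.8]]]' 1; cat >> h.py <<'E'
PV=np.array([-.05,.08])
def strap(F):
    q=F[(abs(F[...,2]-.107)<.004)];v=q[:,:2]-PV;n=np.hypot(*v.T);v=v[(n>.025)&(n<.075)]
    c=v.mean(0);print('strap ang',np.degrees(np.arctan2(c[1],c[0])).round(1),len(v),'rmax',np.hypot(*v.T).max().round(4))
def arc(th,r=.045,gap=0):
    t=np.deg2rad(th);return PV+r*np.array([np.cos(t),np.sin(t)])-(.0195+gap)*np.array([np.sin(t),-np.cos(t)])
E
python3 -c "
from h import *
p,F,_=mscene();strap(F)
z=np.load('/tmp/top.npz');W=cloud('top',z['d']);F=np.dstack([w2f(W[...,:2].reshape(-1,2)).reshape(400,640,2),W[...,2]-.002]);strap(F)
print('bolts',F[162,277],F[173,283])
a=arc(109,gap=.008);print(a);go(*a,.098,19)" 2>/dev/null
```

```text
t: 20.6
eef_pos: [0.4782, 0.0425, 0.1768]
ee_rot: [3.141, -0.002, 0.682]
force: [0.5, -1.0, 0.5]
width: 0.0006
gripper_force: 0.0
scene housing fix 38.7 35.3 [121.   88.9] 89.93 z 0.0938
neck [0.0431 0.0347 0.1383]
strap ang 105.2 151 rmax 0.0742
strap ang 106.8 113 rmax 0.074
bolts [0.0843854  0.12607242 0.10014121] [0.0578868  0.12172821 0.10087027]
[-0.09065233  0.11359521]
t 20.7 now fix [-0.0883  0.1127] z 0.1763 yawf 19.18 w 0.0004 F [ 0.6 -0.4] 0.0
shift [-0.08 -0.07  3.13] turn 0.04
```

```bash
python3 -m crank '[[[-0.08,-0.07,1.2,0],[-0.08,-0.07,2.4,0],[-0.08,-0.07,2.95,0],[-0.08,-0.07,3.13,0],[-0.08,-0.07,3.13,0]]]'; cat >> h.py <<'E'
def arcrows(ths,r=.045,gap=0):
    s=arm.get_state();R=Ro.from_euler('xyz',s['ee_rot']).as_matrix();y0=np.degrees(np.arctan2(R[1,0],R[0,0])-FA)
    for t in ths:
        X=np.r_[Rf@arc(t,r,gap)+[FX,FY],.098];sh=R.T@(X-s['eef_pos'])/.025
        print(t,sh.round(2).tolist(),round(-(t-90-y0)/5,2))
E
python3 -c "
from h import *
go(*arc(109,gap=.008),.098,19)
arcrows(range(106,45,-6))"
```

```text
t: 21.32
eef_pos: [0.4758, 0.0422, 0.0984]
ee_rot: [3.141, -0.0, 0.682]
force: [1.4, -0.8, 0.5]
width: 0.0004
gripper_force: 0.0
t 21.32 now fix [-0.0908  0.1138] z 0.0984 yawf 19.22 w 0.0004 F [ 1.1 -1.2] 0.5
shift [0.   0.01 0.01] turn 0.04
106 [0.42, -0.03, 0.01] 0.64
100 [0.61, -0.09, 0.01] 1.84
94 [0.82, -0.13, 0.01] 3.04
88 [1.02, -0.14, 0.01] 4.24
82 [1.23, -0.14, 0.01] 5.44
76 [1.43, -0.12, 0.01] 6.64
70 [1.63, -0.07, 0.01] 7.84
64 [1.82, -0.01, 0.01] 9.04
58 [2.01, 0.08, 0.02] 10.24
52 [2.19, 0.19, 0.02] 11.44
46 [2.35, 0.31, 0.02] 12.64
```

```bash
python3 -m crank '[[[0.42,-0.03,0.01,0.64],[0.61,-0.09,0.01,1.84],[0.82,-0.13,0.01,3.04],[1.02,-0.14,0.01,4.24],[1.23,-0.14,0.01,5.44],[1.43,-0.12,0.01,6.64],[1.63,-0.07,0.01,7.84],[1.82,-0.01,0.01,9.04],[2.01,0.08,0.01,10.24],[2.19,0.19,0.01,11.44],[2.35,0.31,0.01,12.64],[2.35,0.31,0.01,12.64]]]';
python3 -c "
from h import *
go(*arc(46),.098,-44)
p,F,_=mscene();strap(F)
arcrows(list(range(40,3,-6))+[3,1.5,0])"  2>/dev/null
```

```text
t: 22.82
eef_pos: [0.526, 0.0734, 0.0986]
ee_rot: [-3.141, -0.0, -0.42]
force: [-1.2, 0.1, 1.0]
width: 0.0003
gripper_force: 0.8
t 22.82 now fix [-0.0329  0.1262] z 0.0986 yawf -43.93 w 0.0003 F [-1.1  0.6] 1.0
shift [0.01 0.   0.02] turn 0.01
scene housing fix 36.9 34.8 [119.4  85.6] 89.62 z 0.0939
neck [0.0421 0.0345 0.1384]
strap ang 44.9 200 rmax 0.0728
40 [0.21, -0.07, 0.02] 1.24
34 [0.41, -0.12, 0.02] 2.44
28 [0.61, -0.15, 0.02] 3.64
22 [0.81, -0.16, 0.02] 4.84
16 [1.02, -0.14, 0.02] 6.04
10 [1.22, -0.11, 0.02] 7.24
4 [1.42, -0.05, 0.02] 8.44
3 [1.45, -0.04, 0.02] 8.64
1.5 [1.5, -0.02, 0.02] 8.94
0 [1.55, -0.0, 0.02] 9.24
```

```bash
python3 -m crank '[[[0.21,-0.07,0.01,1.24],[0.41,-0.12,0.01,2.44],[0.61,-0.15,0.01,3.64],[0.81,-0.16,0.01,4.84],[1.02,-0.14,0.01,6.04],[1.22,-0.11,0.01,7.24],[1.42,-0.05,0.01,8.44],[1.45,-0.04,0.01,8.64],[1.5,-0.02,0.01,9.04],[1.5,-0.02,0.01,9.2]]]';
python3 -c "
from h import *
go(*arc(0),.098,-90)
p,F,_=mscene();strap(F)"  2>/dev/null
```

```text
t: 24.18
eef_pos: [0.5603, 0.0591, 0.098]
ee_rot: [-3.14, 0.001, -1.223]
force: [-2.8, 4.6, 1.8]
width: 0.0002
gripper_force: 2.4
t 24.18 now fix [-0.0056  0.101 ] z 0.098 yawf -89.91 w 0.0002 F [-1.1  5.3] 1.8
shift [ 0.06 -0.02 -0.  ] turn 0.02
scene housing fix 37.2 34.4 [118.8  84.4] 89.44 z 0.0938
neck [0.043  0.0344 0.1382]
strap ang -6.6 78 rmax 0.0742
```

```bash
python3 -m crank '[[[0.03,0,0,0],[0.06,0,0,0],[0.06,0,0,0],[0.06,0,0,0]]]'; python3 -m crank '[[[-0.4,0,0,0],[-0.8,0,0,0],[-0.8,0,-2,0],[-0.8,0,-4,0],[-3,0,-5,0],[-5,3,-5,0],[-7,6,-5,0],[-7,6,-5,0],[-7,6,-5,0],[-7,6,-5,0],[-7,6,-5,0]]]'
python3 -c "
from h import *
p,F,_=mscene();strap(F)
save('s4.png',cv2.resize(p[140:300,200:400],None,fx=4,fy=3.75))
p,d,W=measure();save('t4.png',cv2.resize(p[105:255,250:440],None,fx=4,fy=4))
F=np.dstack([w2f(W[...,:2].reshape(-1,2)).reshape(400,640,2),W[...,2]-.002]);strap(F)"  2>/dev/null
```

```text
t: 24.78
eef_pos: [0.5604, 0.0588, 0.0979]
ee_rot: [-3.14, 0.002, -1.222]
force: [-6.3, 11.5, 5.0]
width: 0.0005
gripper_force: 6.3
t: 26.15
eef_pos: [0.3607, 0.1704, 0.2224]
ee_rot: [3.141, -0.001, -1.225]
force: [-0.9, 0.0, 0.0]
width: 0.0005
gripper_force: 0.0
scene housing fix 37.3 34.7 [120.2  84.6] 89.53 z 0.0937
neck [0.0426 0.0346 0.1383]
strap ang 0.1 163 rmax 0.074
strap ang -8.4 139 rmax 0.0747
```

View pics/s4.png

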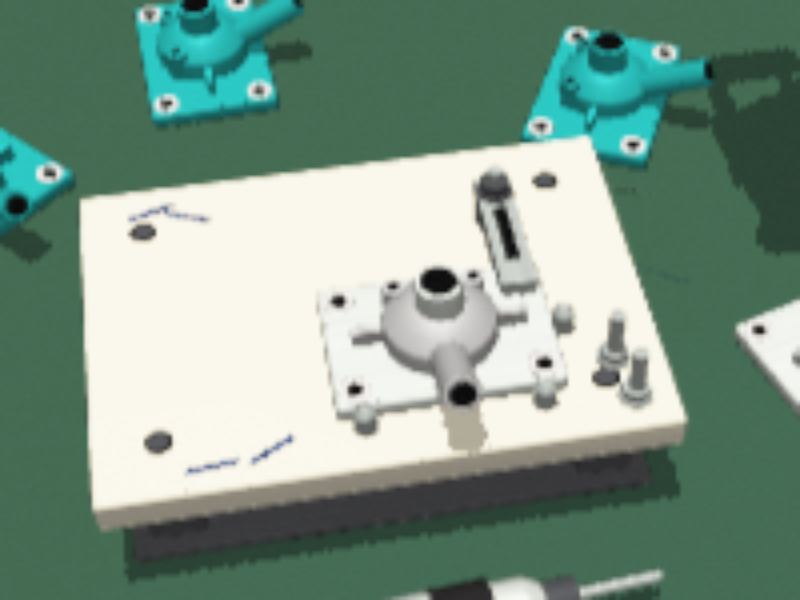

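View pics/t4.png

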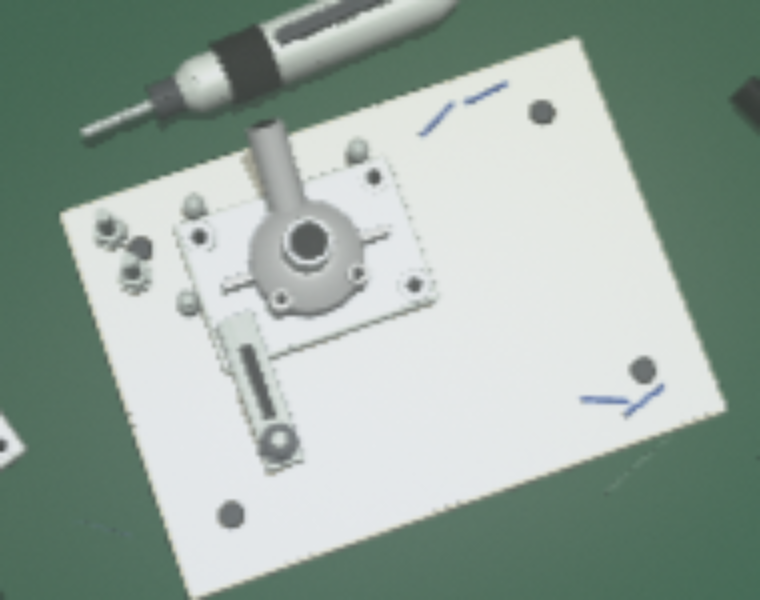

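Both views show the strap over the flange (top tip (238,320)), the long edge at both far pins, the end at the end pin (188,303), and the bolts still standing. I make a precise numeric check from the top view.

```bash
python3 -c "
from h import *
p,d=grab('top');W=cloud('top',d);q=w2f(W[...,:2].reshape(-1,2));z=W[...,2].ravel()
m=(z>.086)&(z<.0945)&(q[:,0]>-.02)&(q[:,0]<.0795)&(q[:,1]>-.04)&(q[:,1]<.0955)
print(cv2.minAreaRect((q[m]*1000).astype('f4')),m.sum())
for lo,hi in((-.02,.0),(.01,.03),(.045,.065),(.07,.085)):
  k=m&(q[:,1]>lo)&(q[:,1]<hi);print('y',lo,'xmin/max',q[k,0].min().round(4),q[k,0].max().round(4))
for lo,hi in((.0,.02),(.03,.05),(.055,.075)):
  k=m&(q[:,0]>lo)&(q[:,0]<hi);print('x',lo,'ymin/max',q[k,1].min().round(4),q[k,1].max().round(4))
"
```

```text
((36.91731262207031, 34.47754669189453), (120.28993225097656, 84.49803161621094), 89.73583221435547) 1260
y -0.02 xmin/max -0.0053 0.079
y 0.01 xmin/max -0.005 0.079
y 0.045 xmin/max -0.005 0.0781
y 0.07 xmin/max 0.0221 0.0794
x 0.0 ymin/max -0.0255 0.0942
x 0.03 ymin/max -0.0257 0.0944
x 0.055 ymin/max -0.025 0.0945
```

Seated at (36.9, 34.5) mm against a nominal (37, 34), square to within 0.3°, and the strap is at its stop.

```bash
python3 -c "
from station import arm
print(arm.job_done())"
```

```text
the job is handed in; nothing more can be done
None
```

I handed the job in at about 26 s of the 67 s: the pump housing measures within about 0.5 mm of its seat on all three pins, and the strap clamp is at its stop over the flange. The bolts still stand in place, and nothing else was touched.

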